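# Load the hub and hold the dead-man lever at run

## Robot

A 6-joint arm with a two-finger parallel gripper is mounted at the origin on a cart in front of the work surface, level with it; the furniture and walls round the work are solid. World frame = base frame: x ahead of the robot, y to its left, z up, the work surface at z = 0. Lengths are in m, angles in rad, forces in N, time in s.
With the tool pointing down it reaches from about 0.225 to 0.875 m from the base axis. Payload 3.4 kg.
Tool frame: the origin (TCP) lies between the finger pads; the fingertips stand 11 mm ahead of it and the grasp point (between the pads) lies 8 mm behind it; z points along the fingers, y is the line along which they close (so a half turn about z gives the same grasp; the last joint's range is limited). The gripper opens to 85 mm and grips with 20 to 120 N. Pads are 22 mm wide; open, the fingers measure 114 mm over their backs; the gripper's body (76 mm by 85 mm) begins 54 mm behind the grasp point. The pads swing forward as they close: fully open they stand 13 mm farther back than shut.
Start: joints at [1.032, 0.276, 1.505, -0, 1.361, -0.121], TCP at [0.233, 0.526, 0.242] pointing down, gripper open.
Joint ranges: [-2.89, 2.89], [-0.75, 2.08], [0.22, 2.7], [-1.18, 4.32], [0.11, 2.71], [-2.7, 2.7]. Speed limits (rad/s): [2.57, 2.57, 3.14, 3.14, 3.14, 3.14].

## Interface

Orientations are given as a unit quaternion [w, x, y, z].
In Python, from rig import manip, imaging gives the robot as it stands. The module is installed in compiled form; this text tells all that it offers.
- The arm moves only by the tool jog_arm, never from a script. Its argument "deltas" is one flat list of numbers, 7 for each row, row after row: the turn, a rotation vector about the world's x, y, z in degrees, then the shift along the world's x, y, z in mm, then the opening, from 0 (shut) to 1 (fully open). In form: [ax, ay, az, tx, ty, tz, gripper, ax, ay, az, tx, ty, tz, gripper, ...]. A call has 1 to 20 rows; each row is the pose to reach, as a shift and turn from the pose commanded when the call began; what a row does not reach only later rows make up. A row lasts 1/10 s, in which the tool goes at most 50 mm and 8.59 degrees, less where a joint would pass 70% of its speed; a pose out of reach is approached as far as the arm can. A call with a gripper value outside its range is refused whole. The fingers move at their own pace and stop on an object; "grip_force" is the grip in N (left out, the last holds). Time passes only in rows, so rows that repeat a pose let the fingers close. It gives the time, the measured TCP pose, the force, the opening and the grip force at its end, in the units of the state.
- manip.get_state(): the state, without advancing time (a new reading comes with each control period).
- imaging.get_image(name): name is "side" or "top"; returns the picture (400x640x3 uint8, blue, green, red); there is no depth.
- imaging.calibration(name): a dict with "mtx" (3x3 intrinsics, pixels), "cam_to_world" (4x4, takes a point from camera to world coordinates). Camera axes: x right, y down, z forward; pixel columns grow to the right and rows downward; lengths in m; the calibration is good to about 2 mm. A picture is of the moment at which its call begins. calibration takes no time and is no camera call.
- manip.sign_off(): hands the job in; it is judged then, once.
The state is a dict: "clock": time; "qpos": joint angles; "qd": joint speeds; "effort": joint torques, N m; "position": TCP position; "ee_rot": TCP orientation; "contact_force": force on the tool from outside, world axes, zero at the start; "moment": the same for the moment, N m; "width": finger opening in m; "gripper_force": force on a finger pad.
Only numpy, scipy, OpenCV 4.12 (cv2) and the standard library are available. Lean on these libraries where they do the work, as an engineer would, in place of code of your own. Each camera call takes 0.05 s, during which the arm holds its last target. There are 200 camera calls.

## Task

Put the turned metal hub, flange down, into the round nest of the test fixture and press it fully home, so that its flange is flush with the face of the nest, then let go of it. Then press the fixture's spring-loaded dead-man lever down to its run position, about half way, where the top of the black paddle is level with the top of the steel index post beside it, and hold it steady there: the job ends with you still holding the lever down. Leave the wooden block, the bearing and the screw-top jar where they are.

Things in the scene. Friction and masses are not known exactly. Their poses are not given: they have to be found in the camera images.
- hub: Loose turned metal coupling hub, about 0.2 kg: round flange 66 mm in diameter, 14 mm thick, with a round boss 36 mm in diameter standing 24 mm above it (38 mm high in all). Stands flange down; grip the boss from above. Origin: centre of the flange's underside; z up along the boss. Starts on the bench left or right of the fixture (it and the wooden block trade places).
- fixture: Test fixture fixed to the bench: dark steel base plate 150 (x) x 310 (y) x 12 mm, origin at the centre of its underside; position and yaw vary. On its +y half is a grey nest block 110 x 110 mm, top face 38 mm above the bench, with the round nest in it; on its -y half is the dead-man lever, hinged at the +x side, its black paddle toward -x.
- nest_mouth (a point): Centre of the nest's mouth, in the nest block's top face, 38 mm above the bench. The nest is a round recess 69 mm in diameter, 14 mm deep. Three sprung balls in its wall (7 mm below the face, standing out 2.5 mm) catch the flange: the hub's weight alone does not bring it home; it needs a push of about 5 N, then stays. Seated, its boss top is 24 mm above the face.
- nest_floor (a point): Centre of the nest's floor, 14 mm below the mouth, 24 mm above the bench. The seated hub's origin lies here.
- paddle_top (a point): Centre of the top of the lever's black plastic paddle (46 x 46 mm, 14 mm thick), 120 mm from the lever's hinge. About 104 mm above the bench when released, 80 mm in the run position, about 56 mm at the bottom. It moves with the lever.
- index_post_top (a point): Centre of the top of the fixed upright steel index post, 12 mm in diameter, beside the paddle (42 mm from the paddle's centre, on the side away from the nest), 80 mm above the bench. The paddle's top is level with it in the run position.
- lever_arm (a joint): Angle of the dead-man lever in rad: 0 released (sloping up toward the paddle, where a spring returns it), 0.20 run position (level), 0.40 pressed right down on its stop. At the paddle the spring takes about 4.5 N to start, 8 N at the run position and 11 N at the bottom.
- wood_block: Bystander, loose: wooden packing block 45 x 110 x 32 mm, lying on the bench at the side of the fixture where the hub is not. Origin: centre of the underside. Leave alone.
- bearing: Bystander, loose: steel ball bearing lying flat at one side of the fixture, farther from the robot than the hub or block there; 40 mm in diameter, 12 mm high. Origin: centre of the underside. Leave alone.
- screw_jar: Bystander, loose: pale translucent screw-top jar with a red lid standing at the other side of the fixture from the bearing; 63 mm in diameter, 87 mm high. Origin: centre of the underside. Leave alone.
There are look-alikes about, which are no part of the job. Of the things shaped like the hub, the metal one is meant.

How it is judged:
On the way, in this order (a step that is already met when the one before it is completed fails the run):
1. the hub is seated flush in the nest and let go (horizontal distance between hub and nest_floor below 0.004 m and z of hub in the frame of nest_floor below 0.002 m and angle between hub's own z axis and vertical below 0.05 rad and contact force between each of the fingers, the arm and hub below 0.2 N), for 0.2 s.
2. the robot holds the lever at its run position (value of joint lever_arm between 0.15 and 0.25 rad and contact force between any of the fingers, the arm and lever_arm above 2 N), for 0.5 s.
At the end, for the whole second after the job is handed in: The hub is upright in the nest, within 4 mm of its centre and 2 mm of its floor, untouched by the robot; the robot presses the lever (over 2 N) and keeps it steady at 0.15 to 0.25 rad (paddle top within about 6 mm of the index post's top) through the last second (all of step 1 and all of step 2 and velocity of joint lever_arm between -0.3 and 0.3 rad/s); the arm keeps its last pose, push and grip.
It fails at once if the wooden block is disturbed (moved more than 30 mm) (distance of wood_block from where it was at the start of the episode above 0.03 m).
It fails at once if the bearing is disturbed (moved more than 30 mm) (distance of bearing from where it was at the start of the episode above 0.03 m).
It fails at once if the screw-top jar is disturbed (moved more than 30 mm) (distance of screw_jar from where it was at the start of the episode above 0.03 m).
It also fails if it takes over 51 s, if anything falls off the work surface, if the arm or the gripper's body presses on something with over 40 N, if the wrist force passes 120 N, or if a joint passes its speed limit or range.

## Working session

There is one attempt and no reset: what is moved stays moved. The work goes in short steps, Python scripts to look and compute and a tool call to move; the robot and the scene stay as the last step left them, time stands still between calls to the robot, and variables do not carry over. Pictures are saved under pics/ and viewed, at most 10 in all, crops included, and the job is handed in when it is done.

Besides the shell and the picture viewer there is one more tool, called after ">>>" as a command line: name --argument value ..., lists and objects as JSON in quotes. jog_arm: Moves the arm, as the interface text tells. Its arguments: {"type":"object","properties":{"deltas":{"type":"array"},"grip_force":{"type":"number"}},"required":["deltas"]}

```bash
mkdir -p pics; cat > h.py <<'E'
import numpy as np, cv2
from rig import manip, imaging
def px(cam,u,v,z):
    c=imaging.calibration(cam);T=np.array(c["cam_to_world"]);d=T[:3,:3]@np.linalg.solve(np.array(c["mtx"]),[u,v,1.]);o=T[:3,3]
    return o+d*(z-o[2])/d[2]
def proj(cam,p):
    c=imaging.calibration(cam);T=np.linalg.inv(np.array(c["cam_to_world"]));q=np.array(c["mtx"])@(T[:3,:3]@np.array(p)+T[:3,3]);return q[:2]/q[2]
E
python3 - <<'E'
from h import *
for n in("top","side"):
    cv2.imwrite(f"pics/{n}0.png",imaging.get_image(n)); print(np.round(imaging.calibration(n)["cam_to_world"],3),imaging.calibration(n)["mtx"][0])
s=manip.get_state();print(s["ee_rot"],s["clock"])
E
```

```text
[[ 0.008 -0.98   0.198  0.338]
 [-1.    -0.006  0.011  0.019]
 [-0.009 -0.198 -0.98   1.106]
 [ 0.     0.     0.     1.   ]] [409.42709368   0.         317.54490973]
[[ 1.    -0.011  0.029  0.509]
 [-0.03  -0.595  0.803 -0.987]
 [ 0.009 -0.804 -0.595  0.844]
 [ 0.     0.     0.     1.   ]] [407.41902955   0.         327.70832857]
[-2.79848956e-04  2.07381447e-01  9.78259818e-01 -7.65526979e-04] 0.1
```

View pics/top0.png

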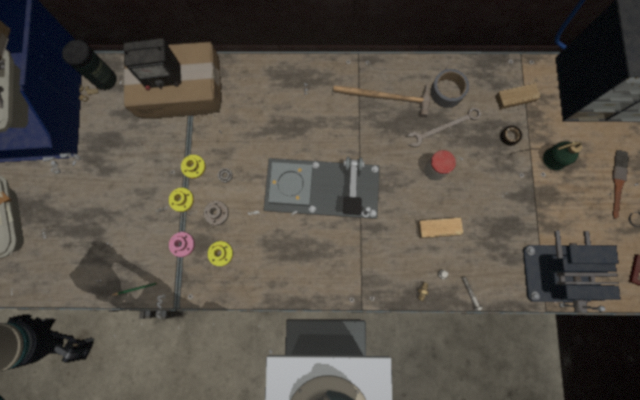

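View pics/side0.png

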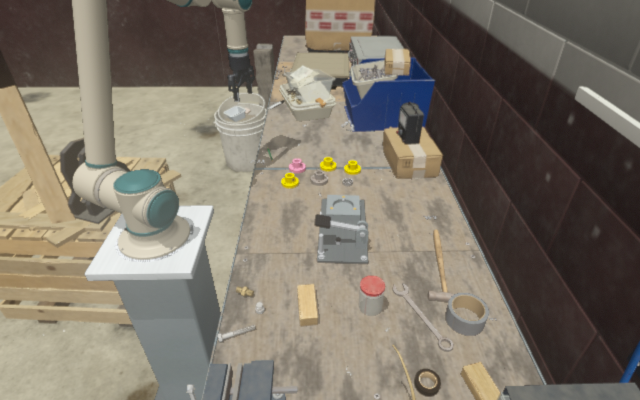

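The top view shows the metal hub at about (215,213), the bearing at (226,175), the nest at (290,184), the paddle at (353,205) and the post at (369,212). I'll enlarge these.

```bash
python3 - <<'E'
import cv2
a=cv2.imread("pics/top0.png")[145:270,165:265];b=cv2.imread("pics/top0.png")[145:230,255:390]
cv2.imwrite("pics/c1.png",cv2.resize(b,None,fx=5.9,fy=5.9,interpolation=2))
cv2.imwrite("pics/c2.png",cv2.resize(a,None,fx=4.8,fy=4.8,interpolation=2))
E
```

```text
(no output)
```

View pics/c1.png

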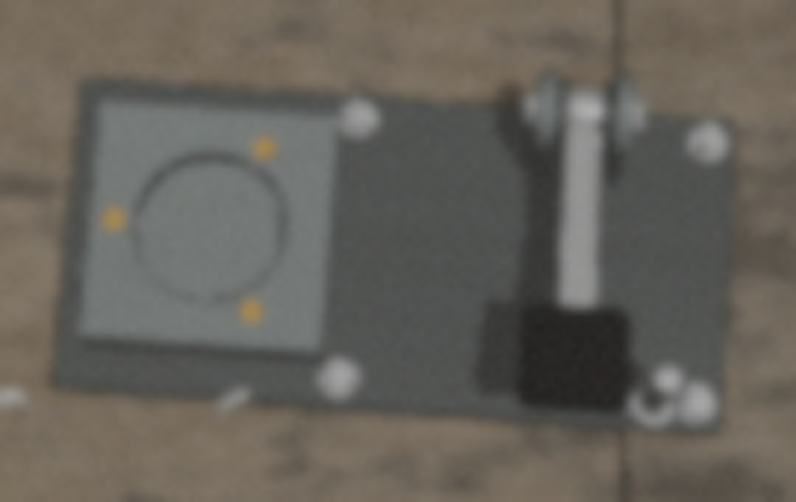

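View pics/c2.png

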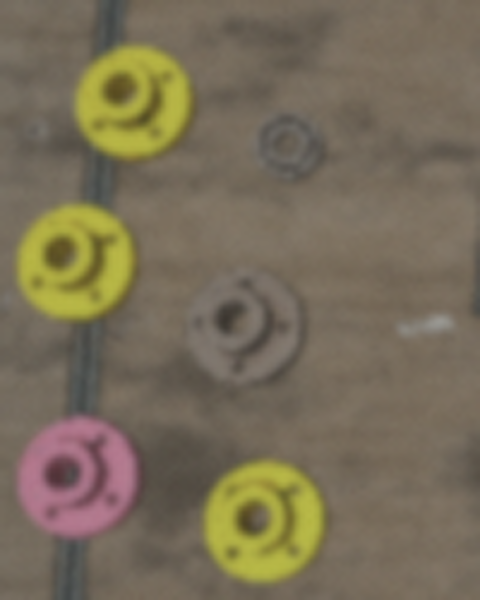

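```bash
python3 - <<'E'
from h import *
def c1(x,y):return 255+(x+.5)/5.9-.5,145+(y+.5)/5.9-.5
def c2(x,y):return 165+(x+.5)/4.8-.5,145+(y+.5)/4.8-.5
print("hub",px("top",*c2(245,326),.012), "boss hole",px("top",*c2(235,320),.038))
print("nest",px("top",*c1(210,227),.038))
for p in[(98,100),(338,118),(320,352),(80,336)]:print(px("top",*c1(*p),.038))
print("pad",px("top",*c1(574,356),.102));print("post",px("top",*c1(670,378),.08))
print("basecorners",*[px("top",*c1(*p),.012) for p in[(83,82),(735,118),(717,430),(53,388)]])
for n,p in dict(y1=(265,520),y2=(133,102),y3=(76,262),bear=(289,147)).items():print(n,px("top",*c2(*p),.012))
E
```

```text
hub [0.51838751 0.30757812 0.012     ] boss hole [0.51743077 0.30645696 0.038     ]
nest [0.59544784 0.10478538 0.038     ]
[0.65521201 0.15760858 0.038     ]
[0.64718505 0.04709095 0.038     ]
[0.53791082 0.05403757 0.038     ]
[0.54459422 0.16239151 0.038     ]
pad [ 0.52488424 -0.05539337  0.102     ]
post [ 0.51958556 -0.09826438  0.08      ]
basecorners [0.67171569 0.16833061 0.012     ] [ 0.65565366 -0.13857485  0.012     ] [ 0.5075932  -0.12711611  0.012     ] [0.52517818 0.17753791 0.012     ]
y1 [0.40952153 0.29023317 0.012     ]
y2 [0.64934656 0.3801006  0.012     ]
y3 [0.55470864 0.40619708 0.012     ]
bear [0.62294934 0.28814802 0.012     ]
```

>>> jog_arm --deltas '[0,0,0,40,-30,0,1,0,0,0,80,-60,0,1,0,0,0,120,-90,-10,1,0,0,0,160,-122,-30,1,0,0,0,200,-154,-60,1,0,0,0,240,-185,-90,1,0,0,0,270,-208,-115,1,0,0,0,285,-219,-130,1,0,0,0,285,-219,-140,1,0,0,0,285,-219,-140,1,0,0,0,285,-219,-140,1]'

```text
clock: 1.2
position: [0.5176, 0.3071, 0.1024]
ee_rot: [-0.0, 0.207, 0.978, 0.0]
contact_force: [-0.5, 0.4, 0.2]
width: 0.0854
gripper_force: 0.0
```

```bash
python3 - <<'E'
from h import *
t=imaging.get_image("top");s=imaging.get_image("side")
a=t[175:250,180:260];b=s[125:215,265:375]
cv2.imwrite("pics/d.png",np.hstack([cv2.resize(a,(400,375),interpolation=2),cv2.resize(b,(400,327),interpolation=2)[:375] if 0 else cv2.copyMakeBorder(cv2.resize(b,(400,327),interpolation=2),0,48,0,0,0)]))
print(manip.get_state()["position"],manip.get_state()["contact_force"],proj("side",[.518,.307,.038]),proj("side",[.518,.307,.0]))
E
```

```text
[0.51794395 0.30778193 0.1034949 ] [0.33500491 0.2147668  0.21923926] [317.74097585 171.60662464] [317.79816836 180.15750718]
```

View pics/d.png

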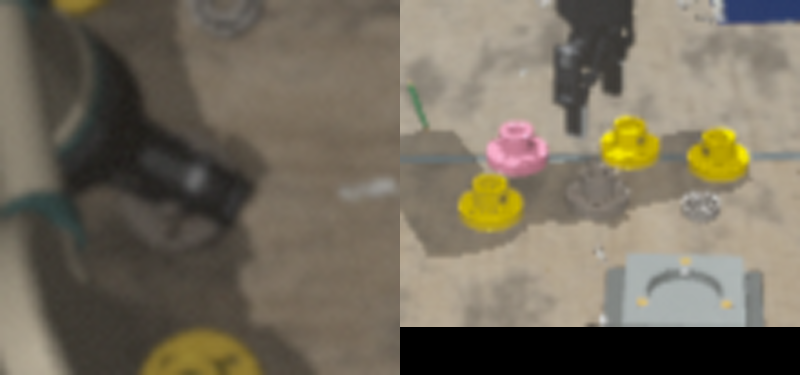

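The side view shows the hub (about (320,175) full frame) directly beneath the open gripper. I'll descend, centre it by gripping, then grip again at 90°.

>>> jog_arm --deltas '[0,0,0,0,0,-25,1,0,0,0,0,0,-50,1,0,0,0,0,0,-65,1,0,0,0,0,0,-75,1,0,0,0,0,0,-75,1,0,0,0,0,0,-75,0,0,0,0,0,0,-75,0,0,0,0,0,0,-75,0,0,0,0,0,0,-75,0,0,0,0,0,0,-75,0,0,0,0,0,0,-75,0,0,0,0,0,0,-75,0]' --grip_force 25

```text
clock: 2.5
position: [0.519, 0.3069, 0.0284]
ee_rot: [0.001, 0.207, 0.978, 0.001]
contact_force: [-0.5, 0.1, 5.7]
width: 0.0344
gripper_force: 25.3
```

>>> jog_arm --deltas '[0,0,0,0,0,1,1,0,0,0,0,0,2,1,0,0,0,0,0,2,1,0,0,0,0,0,2,1,0,0,0,0,0,2,1,0,0,8,0,0,2,1,0,0,16,0,0,2,1,0,0,24,0,0,2,1,0,0,32,0,0,2,1,0,0,40,0,0,2,1,0,0,48,0,0,2,1,0,0,56,0,0,2,1,0,0,64,0,0,2,1,0,0,72,0,0,2,1,0,0,80,0,0,2,1,0,0,88,0,0,2,1,0,0,90,0,0,2,1,0,0,90,0,0,2,1]'

```text
clock: 4.3
position: [0.5182, 0.3065, 0.0292]
ee_rot: [-0.0, -0.545, 0.838, 0.0]
contact_force: [-0.1, 0.6, -0.2]
width: 0.0855
gripper_force: 0.0
```

>>> jog_arm --deltas '[0,0,0,0,0,0,0,0,0,0,0,0,0,0,0,0,0,0,0,0,0,0,0,0,0,0,0,0,0,0,0,0,0,0,0,0,0,0,0,0,0,0,0,0,0,0,0,0,0]' --grip_force 40

```text
clock: 5.0
position: [0.5186, 0.3066, 0.0296]
ee_rot: [0.0, -0.545, 0.838, -0.0]
contact_force: [0.2, -0.3, 2.8]
width: 0.0341
gripper_force: 40.3
```

>>> jog_arm --deltas '[0,0,0,0,0,30,0,0,0,0,0,0,65,0,0,0,0,10,-28,75,0,0,0,0,26,-68,75,0,0,0,0,42,-110,75,0,0,0,0,58,-152,75,0,0,0,0,70,-184,75,0,0,0,0,77,-202,70,0,0,0,0,77,-202,60,0,0,0,0,77,-202,60,0,0,0,0,77,-202,60,0]'

```text
clock: 6.1
position: [0.5941, 0.1055, 0.0884]
ee_rot: [-0.001, -0.545, 0.838, 0.001]
contact_force: [0.3, 0.2, -1.6]
width: 0.0339
gripper_force: 40.9
```

```bash
python3 - <<'E'
from h import *
s=imaging.get_image("side")
b=s[165:265,285:400]
cv2.imwrite("pics/e.png",cv2.resize(b,None,fx=6,fy=6,interpolation=2))
st=manip.get_state();p=st["position"];print(p,st["width"],st["contact_force"])
for z in(-.029,-.015,.009):print(proj("side",p+np.array([0,0,z])))
for x in(.562,.595,.628):print(proj("side",[x,.1048,.038]))
E
```

```text
[0.59446758 0.10571144 0.08890937] 0.03402230280897687 [ 0.7464443   0.74375611 -2.34856792]
[341.4723239  198.06813775]
[341.59572463 194.60364378]
[341.81088032 188.56311571]
[331.57115576 203.6706755 ]
[341.45713433 203.56509575]
[351.32902457 203.45966646]
```

View pics/e.png

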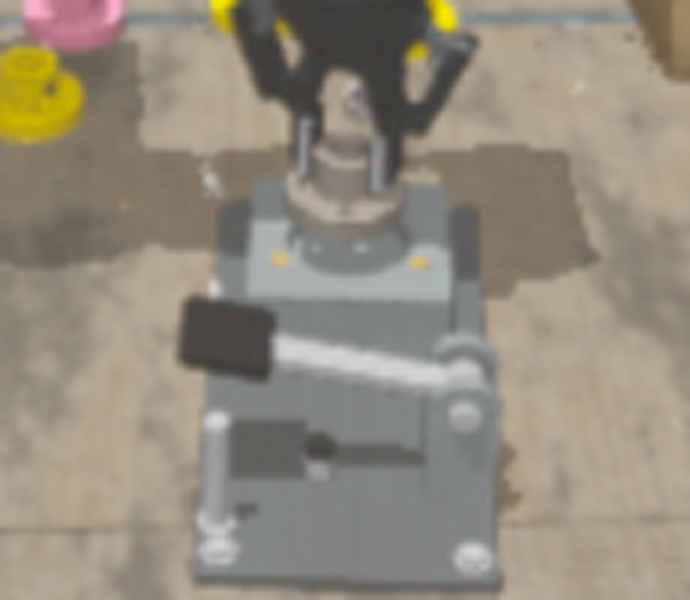

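Side view: hub held at crop (345,205), nest rim centre about (352,240), balls at (280,259) and (420,262), block front edge from (248,298) to (450,298). I'll compare the nest with the hub in the same camera.

```bash
python3 - <<'E'
from h import *
def c1(x,y):return 255+(x+.5)/5.9-.5,145+(y+.5)/5.9-.5
c=lambda p:np.round((p-[285,165]+.5)*6-.5,1)
for n,p in dict(m1=(264,148),m2=(251,312),m3=(113,219),cR=(338,118),cL=(320,352),bR=(98,100),bL=(80,336)).items():
    w=px("top",*c1(*p),.038);print(n,w,c(proj("side",w)))
p=np.array([.5945,.1057,.0889])
t=np.linspace(0,2*np.pi,73)
for z in(-.029,-.015):
  q=np.array([c(proj("side",p+[.033*np.cos(a),.033*np.sin(a),z])) for a in t]);print("hub flange",z,q.min(0),q.max(0))
q=np.array([c(proj("side",[.5954+.0345*np.cos(a),.1048+.0345*np.sin(a),.038])) for a in t]);print("nest",q.min(0),q.max(0))
q=np.array([c(proj("side",[.5954+.0345*np.cos(a),.1048+.0345*np.sin(a),.024])) for a in t]);print("nest floor",q.min(0),q.max(0))
print("dx,dy 1mm",c(proj("side",[.6054,.1048,.038]))-c(proj("side",[.5954,.1048,.038])),c(proj("side",[.5954,.1148,.038]))-c(proj("side",[.5954,.1048,.038])))
E
```

```text
m1 [0.63276261 0.08082733 0.038     ] [412.5 259.1]
m2 [0.55609623 0.08542644 0.038     ] [272.5 255.6]
m3 [0.5989468  0.14906712 0.038     ] [343.7 187.8]
cR [0.64718505 0.04709095 0.038     ] [444.3 296.6]
cL [0.53791082 0.05403757 0.038     ] [240.8 291. ]
bR [0.65521201 0.15760858 0.038     ] [440.7 178.2]
bL [0.54459422 0.16239151 0.038     ] [247.9 175.3]
hub flange -0.029 [281.5 166.7] [401.3 236.5]
hub flange -0.015 [281.9 146.1] [402.5 215.6]
nest [279.9 197.8] [404.1 271.5]
nest floor [279.6 217.8] [403.  291.8]
dx,dy 1mm [17.9 -0.2] [ -1.1 -10.6]
```

>>> jog_arm --deltas '[0,0,0,3,-1.5,0,0,0,0,0,3,-1.5,-8,0,0,0,0,3,-1.5,-16,0,0,0,0,3,-1.5,-20,0,0,0,0,3,-1.5,-23,0,0,0,0,3,-1.5,-25,0,0,0,0,3,-1.5,-25,0]'

```text
clock: 6.85
position: [0.5979, 0.1031, 0.064]
ee_rot: [-0.0, -0.545, 0.838, 0.0]
contact_force: [-0.4, -0.4, -0.7]
width: 0.0343
gripper_force: 40.9
```

>>> jog_arm --deltas '[0,0,0,0,0,-1,0,0,0,0,0,0,-2,0,0,0,0,0,0,-3,0,0,0,0,0,0,-3,0,0,0,0,0,0,-3,0]'

```text
clock: 7.35
position: [0.5974, 0.1035, 0.0611]
ee_rot: [-0.001, -0.545, 0.838, 0.001]
contact_force: [-3.7, 3.3, 0.3]
width: 0.0339
gripper_force: 41.2
```

```bash
python3 - <<'E'
from h import *
s=manip.get_state();print(s["position"],s["contact_force"],s["moment"])
E
```

```text
[0.59744649 0.10354024 0.06111679] [-3.66278347  3.30670867  0.33649686] [ 0.41484413  0.69157411 -0.01780176]
```

>>> jog_arm --deltas '[0,0,0,-1,1,0,0,0,0,0,-1,1,0,0,0,0,0,-1,1,-2,0,0,0,0,-1,1,-4,0,0,0,0,-1,1,-4,0,0,0,0,-1,1,-4,0]'

```text
clock: 7.95
position: [0.5973, 0.1039, 0.0568]
ee_rot: [-0.0, -0.545, 0.838, 0.0]
contact_force: [-2.2, 1.1, -1.5]
width: 0.034
gripper_force: 40.9
```

>>> jog_arm --deltas '[0,0,0,-0.5,0.3,-1,0,0,0,0,-0.5,0.3,-2,0,0,0,0,-0.5,0.3,-3,0,0,0,0,-0.5,0.3,-4,0,0,0,0,-0.5,0.3,-5,0,0,0,0,-0.5,0.3,-5,0,0,0,0,-0.5,0.3,-5,0]'

```text
clock: 8.65
position: [0.5971, 0.104, 0.0536]
ee_rot: [0.0, -0.545, 0.838, -0.0]
contact_force: [-4.4, -1.2, 9.3]
width: 0.0345
gripper_force: 42.1
```

>>> jog_arm --deltas '[0,0,0,0,0,-1,0,0,0,0,0,0,-2,0,0,0,0,0,0,-2,0,0,0,0,0,0,-2,0]'

```text
clock: 9.05
position: [0.5971, 0.1041, 0.0535]
ee_rot: [0.001, -0.545, 0.838, -0.001]
contact_force: [-7.8, -3.3, 20.0]
width: 0.0338
gripper_force: 43.2
```

The hub bottoms out firmly at the expected height. I'll release it and back off.

>>> jog_arm --deltas '[0,0,0,0,0,3,0,0,0,0,0,0,3,1,0,0,0,0,0,3,1,0,0,0,0,0,3,1,0,0,0,0,0,3,1,0,0,0,0,0,3,1,0,0,0,0,0,30,1,0,0,0,0,0,60,1,0,0,0,0,0,100,1,0,0,0,0,0,120,0,0,0,0,-20,-20,120,0,0,0,0,-40,-60,120,0,0,0,0,-60,-100,120,0,0,0,0,-70,-140,120,0,0,0,0,-70,-160,120,0,0,0,0,-70,-160,120,0,0,0,0,-70,-160,120,0,0,0,0,-70,-160,120,0]'

```text
clock: 10.85
position: [0.5304, -0.003, 0.164]
ee_rot: [-0.02, -0.515, 0.856, -0.033]
contact_force: [0.4, -0.4, -0.4]
width: 0.0002
gripper_force: 0.0
```

```bash
python3 - <<'E'
from h import *
s=imaging.get_image("side");b=s[165:265,285:400]
t=imaging.get_image("top")[150:230,255:390]
cv2.imwrite("pics/f.png",cv2.resize(b,None,fx=6,fy=6,interpolation=2))
cv2.imwrite("pics/g.png",cv2.resize(t,None,fx=5,fy=5,interpolation=2))
st=manip.get_state();print(st["position"],st["contact_force"])
c=lambda p:np.round((p-[285,165]+.5)*6-.5,1)
for z in(.038,.062):
  q=np.array([c(proj("side",[.5972+r*np.cos(a),.104+r*np.sin(a),z])) for r in [.033 if z<.05 else .018] for a in np.linspace(0,6.28,60)]);print(z,q.min(0),q.max(0))
E
```

```text
[ 0.53019835 -0.00289047  0.16398389] [0.24156063 0.3283096  0.98837078]
0.038 [285.9 200.1] [404.7 270.7]
0.062 [313.8 180.7] [379.3 218.8]
```

View pics/f.png

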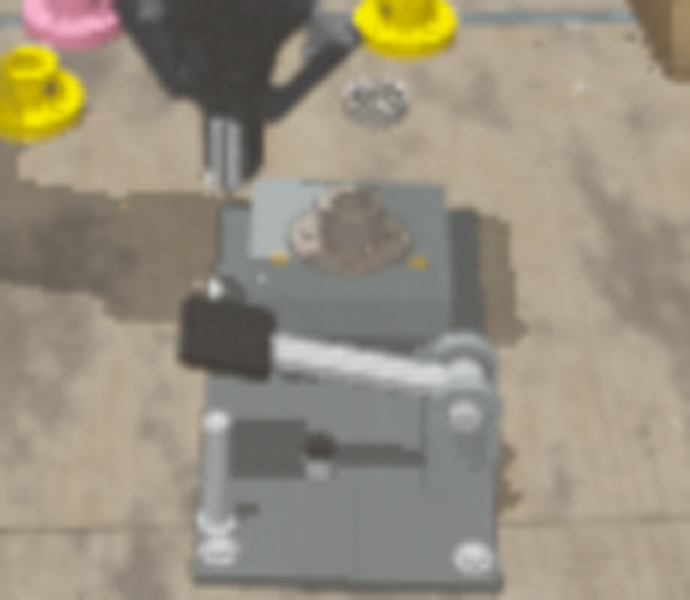

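The hub is flush in the nest. The arm did not reach the target, so I'll check the joints.

```bash
python3 - <<'E'
from h import *
s=manip.get_state();print(np.round(s["qpos"],3),np.round(s["qd"],3),s["contact_force"],s["effort"])
E
```

```text
[-0.085  0.269  1.724 -0.085  1.145 -2.704] [ 0.006 -0.003  0.004  0.005  0.002  0.002] [0.24156063 0.3283096  0.98837078] [-1.91304577e-01 -3.87993908e+01 -2.21827912e+01 -4.38229563e-01
 -1.74252747e-02  3.10850908e-05]
```

>>> jog_arm --deltas '[0,0,-8,0,0,0,0,0,0,-16,0,0,0,0,0,0,-24,0,0,0,0,0,0,-32,0,0,0,0,0,0,-40,0,0,0,0,0,0,-48,0,0,0,0,0,0,-56,0,0,0,0,0,0,-64,0,0,0,0,0,0,-72,0,0,0,0,0,0,-80,0,0,0,0,0,0,-88,0,0,0,0,0,0,-90,0,0,0,0,0,0,-90,0,0,0,0,0,0,-90,0,0,0,0]'

```text
clock: 12.35
position: [0.5298, -0.0027, 0.1641]
ee_rot: [-0.038, 0.241, 0.97, -0.009]
contact_force: [0.0, -0.4, -0.2]
width: 0.0002
gripper_force: 0.0
```

```bash
python3 - <<'E'
from h import *
from scipy.spatial.transform import Rotation as R
s=manip.get_state();q=s["ee_rot"];r=R.from_quat([*q[1:],q[0]]);print(s["position"],np.round(s["qpos"],2));M=r.as_matrix();print(M.round(3))
z=M[:,2];print("level rotvec deg",np.degrees(np.cross(z,[0,0,-1])))
E
```

```text
[ 0.52983657 -0.00270571  0.16408906] [-0.13  0.31  1.67 -0.01  1.24 -1.21]
[[-0.881  0.466 -0.078]
 [ 0.468  0.884  0.001]
 [ 0.069 -0.035 -0.997]]
level rotvec deg [-0.08388544 -4.44302371 -0.        ]
```

>>> jog_arm --deltas '[0,-2,0,-1,-20,0,0,0,-4.4,0,-2,-40,0,0,0,-4.4,0,-3,-53,0,0,0,-4.4,0,-3,-53,-20,0,0,-4.4,0,-3,-53,-38,0,0,-4.4,0,-3,-53,-46,0,0,-4.4,0,-3,-53,-54,0,0,-4.4,0,-3,-53,-58,0,0,-4.4,0,-3,-53,-58,0,0,-4.4,0,-3,-53,-58,0]'

```text
clock: 13.35
position: [0.5262, -0.0559, 0.1068]
ee_rot: [-0.001, 0.241, 0.97, 0.0]
contact_force: [-3.1, -0.3, 6.2]
width: 0.0001
gripper_force: 2.7
```

Contact as expected (6.2 N, paddle about 8 mm down). I'll press to the run position, tip at 80 mm (TCP about 0.091).

>>> jog_arm --deltas '[0,0,0,0,0,-4,0,0,0,0,0,0,-8,0,0,0,0,0,0,-12,0,0,0,0,0,0,-15,0,0,0,0,0,0,-16,0,0,0,0,0,0,-16,0,0,0,0,0,0,-16,0,0,0,0,0,0,-16,0]'

```text
clock: 14.15
position: [0.5253, -0.0558, 0.0911]
ee_rot: [-0.002, 0.241, 0.97, 0.0]
contact_force: [-5.2, -0.4, 8.3]
width: -0.0002
gripper_force: 4.1
```

```bash
python3 - <<'E'
from h import *
s=imaging.get_image("side");b=s[185:265,295:385]
cv2.imwrite("pics/k.png",cv2.resize(b,None,fx=7,fy=7,interpolation=2))
st=manip.get_state();print(st["position"],st["contact_force"])
E
```

```text
[ 0.52523184 -0.05581064  0.09109408] [-5.20171496 -0.16993808  8.91496747]
```

View pics/k.png

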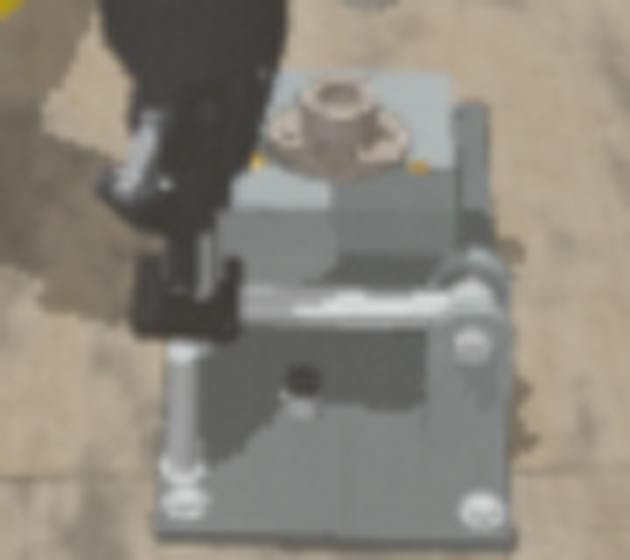

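The side view shows the lever level, with the closed fingertips on the paddle at crop (190,265) and the hub flush. I'll ease the sideways load and hold.

>>> jog_arm --deltas '[0,0,0,-1,0,0,0,0,0,0,-1,0,0,0,0,0,0,-1,0,0,0,0,0,0,-1,0,0,0,0,0,0,-1,0,0,0,0,0,0,-1,0,0,0,0,0,0,-1,0,0,0,0,0,0,-1,0,0,0]'

```text
clock: 15.0
position: [0.5253, -0.0558, 0.0914]
ee_rot: [-0.001, 0.241, 0.97, 0.0]
contact_force: [-4.0, -0.3, 7.8]
width: -0.0001
gripper_force: 4.0
```

```bash
python3 -c "
from rig import manip
print(manip.sign_off())"
```

```text
the job is handed in; nothing more can be done
None
```

The hub is pressed home and flush in the nest and let go, and the arm is holding the lever at its run position with about 8 N; the job is handed in at about 15 s on the robot's clock, with no verdict returned.

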